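# Release the catch of the valuables case and open its lid

### The arm

A 7-joint arm with a two-finger parallel gripper is mounted at the origin on the work surface. World frame = base frame: x ahead of the robot, y to its left, z up, the work surface at z = 0. Lengths are in m, angles in rad, forces in N, time in s.
With the tool pointing down it reaches from about 0.425 to 1.025 m from the base axis. Payload 9.4 kg.
Tool frame: the origin (TCP) lies at the very end of the fingers, on their centre line; the grasp point (between the pads) lies 19 mm behind it; z points along the fingers, y is the direction in which the jaws open and shut (so a half turn about z gives the same grasp; the last joint's range is limited). The gripper opens to 85 mm and grips with 20 to 120 N. Pads are 22 mm wide; open, the fingers measure 114 mm over their backs; the gripper's body (76 mm by 85 mm) begins 54 mm behind the grasp point. The pads swing forward as they close: fully open they stand 13 mm farther back than shut.
Start: joints at [1.267, 0.599, -0.003, 1.599, 0.002, 0.943, -0.08], TCP at [0.163, -0.706, 0.231] pointing down, gripper open.
Joint ranges: [-2.57, 2.57], [-0.35, 1.97], [-1.29, 1.29], [0.11, 2.56], [-1.05, 4.19], [0.11, 1.86], [-2.63, 2.63]. Speed limits (rad/s): [2.22, 2.22, 3.01, 3.01, 3.14, 3.14, 3.14].

### API

Orientations are given as [roll, pitch, yaw] about the fixed x, y, z axes, in that order (R = Rz(yaw) Ry(pitch) Rx(roll)).
In Python, from cell import arm gives the robot as it stands.
- The arm moves only by the tool move_arm, never from a script. Its argument "motion" is a list of rows, each a list of 7 numbers: the turn, a rotation vector about the tool's x, y, z in degrees, then the shift along the tool's x, y, z in cm, then the opening, from 0 (shut) to 1 (fully open). A call has 1 to 10 rows; each row is the pose to reach, as a shift and turn from the pose commanded when the call began, along the tool's axes at that moment; what a row does not reach only later rows make up. A row lasts 1/8 s, in which the tool goes at most 62.5 mm and 10.7 degrees, less where a joint would pass 70% of its speed; a pose out of reach is approached as far as the arm can. A call with a gripper value outside its range is refused whole. The fingers move at their own pace and stop on an object; "newtons" is the grip in N (left out, the last holds). Time passes only in rows, so rows that repeat a pose let the fingers close. It gives the time, the measured TCP pose, the force and the opening at its end, in the units of the state.
- arm.sense(): the state, without advancing time (a new reading comes with each control period).
- arm.capture(name): name is "scene" or "top" or "wrist"; returns a dict with "image" (400x640x3 uint8, red, green, blue), "depth" (400x640 float32, m along the optical axis (not along the pixel's ray), 0 where there is no reading), "K" (3x3 intrinsics, pixels), "rvec" (rotation vector, rad) and "tvec" (3), from world to camera coordinates, as OpenCV has them; the wrist camera has in their place "T_tool_cam" (4x4, takes a point from camera to tool coordinates, whose origin is the TCP and whose axes are the flange's). Camera axes: x right, y down, z forward; pixel columns grow to the right and rows downward; lengths in m; the calibration is good to about 2 mm. The wrist camera is an equidistant fisheye: a pixel r from the principal point sees the ray r / f radians off the axis. A picture is of the moment at which its call begins: read the wrist's pose just before it.
- arm.sign_off(): hands the job in, once; it reports no verdict.
The state is a dict: "t": time; "qpos": joint angles; "qd": joint speeds; "effort": joint torques, N m; "tool_pos": TCP position; "ee_rot": TCP orientation; "force": force on the tool from outside, world axes, zero at the start; "wrist_torque": the same for the moment, N m; "width": finger opening in m.
Only numpy, scipy, OpenCV 4.12 (cv2) and the standard library are available. Lean on these libraries where they do the work, as an engineer would, in place of code of your own. Each camera call takes 0.05 s, during which the arm holds its last target.

### The job

The sliding lid of the dark steel valuables case is locked by a spring catch. Take the wooden dowel from its block and push its thin end through the small hole in the case's sloping back panel until the catch lets go and the lid springs ajar. Finish with the lid slid fully open by its handle, the dowel standing back in its block, both let go, and the scale, the bottle and the loupe left where they were.

Things in the scene. Friction and masses are not known exactly. Their poses are not given: they have to be found in the camera images.
- case: fixed dark steel case, 200 mm wide (y), x -112 to +75 mm, 92 mm high; origin on the table, z up. Its back, a sloping panel with a small hole, faces its -x (about the robot's right, -y): 30 mm thick, low edge at x -111, z 52, top edge at x -53, z 92 mm. The flat grey metal lid covers the rest of the top (x -43 to 75, upper face z 88 mm); it slides to the case's +y, overhanging up to 85 mm
- hole (a point): centre of the mouth of the round hole, 15 mm across, mid-panel at (-82, 0, 72) mm in the case's axes. It runs square to the panel: going in, its direction in the case's axes is (sin 35, 0, -cos 35) degrees, that is 35 degrees from vertical, down and to the case's +x. It is 30 mm long: tilt the dowel to within 10 degrees of that line. The catch lies 32 mm in from the mouth
- latch_pad (a point): centre of the pushed face of the brass spring catch inside the hole, 32 mm in from the mouth at rest, moving along the hole's line
- latch (a joint): travel of the spring catch along the hole, m: 0 at rest, 0.012 pushed to its stop. Needs 2.5 N to start and 5.5 N at its stop, plus some friction; it lets the lid go at about 0.0055 and springs back to 0 when left
- lid (a joint): travel of the lid to the case's +y, m: 0 shut, 0.085 fully open at its stop. When the catch lets go a spring throws it to about 0.025, where it stays, free; from there it slides with about 1.5 N and stays where it is left. It cannot be slid while the catch holds it
- lid_handle (a point): centre of the steel grip on the lid: an upright ridge 56 mm long (case's x), 14 mm thick (case's y), 34 mm high, standing on the lid from 88 to 122 mm above the table; this point is 105 mm above the table, at x 16 mm in the case's axes and moving with the lid
- block: fixed black block, 64 x 64 x 60 mm high, with a 17 mm upright round hole right through its middle; origin at the middle of its underside, z up. The dowel stands in the hole, its handle's shoulder resting on the block's top
- dowel_grip (a point): centre of the dowel's handle. One piece of pale wood, 40 g: square handle 20 x 20 x 60 mm, below it a round shank 9 mm thick, 55 mm long. z points from the thin end to the handle, x and y are square to the handle's flats. Handle: 30 mm below to 30 mm above this point; thin end: 85 mm below it. At first it stands upright in the block, this point 90 mm above the table
- dowel_tip (a point): the middle of the dowel's thin end, 85 mm from the handle's centre
- scale: bystander: flat grey pocket scale 120 x 85 x 22 mm, origin under its middle; leave alone
- bottle: bystander: small amber bottle, 34 mm across and 75 mm high, origin under its middle; leave alone
- loupe: bystander: black eye loupe, 36 mm across and 34 mm high, origin under its middle; leave alone

How it is judged:
By the outcome, as a careful person would: the job done as asked, in the order asked, and still so for the second after the job is handed in, with the robot touching nothing.
It also fails if it takes over 61 s, if anything falls off the work surface, if the arm or the gripper's body presses on something with over 40 N, if the wrist force passes 120 N, or if a joint passes its speed limit or range.

## Working session

There is one attempt and no reset: what is moved stays moved. The work goes in short steps, Python scripts to look and compute and a tool call to move; the robot and the scene stay as the last step left them, time stands still between calls to the robot, and variables do not carry over. Pictures are saved under pics/ and viewed, and the job is handed in when it is done.

Besides the shell and the picture viewer there is one more tool, called after "Request:" as name([rows], argument=value, ...), one row to a line, values as JSON. move_arm: Moves the arm, as the interface text tells. Its arguments: {"type":"object","properties":{"motion":{"type":"array","items":{"type":"array","items":{"type":"number"}}},"newtons":{"type":"number"}},"required":["motion"]}

```bash
ls; mkdir -p pics
python3 - <<'E'
from cell import arm
import cv2,numpy as np
s=arm.sense(); print(s)
for n in ("scene","top","wrist"):
    c=arm.capture(n); cv2.imwrite(f"pics/{n}0.png",c["image"][:,:,::-1]); np.savez(f"{n}0.npz",**{k:v for k,v in c.items()})
    print(n,c["K"].round(1).tolist(),[ (k,np.round(c[k],3).tolist()) for k in c if k in("rvec","tvec","T_tool_cam")])
E
```

```text
pics
{'t': 0.0, 'qpos': array([ 1.26727931,  0.60014373, -0.00256652,  1.60013606,  0.00179746,
        0.94288063, -0.07979397]), 'qd': array([-1.80047595e-03, -1.79344017e-03, -1.51367990e-03, -1.26673372e-04,
       -7.51260415e-05, -1.83370810e-03,  2.21901559e-04]), 'effort': array([ 4.68942346e-05, -7.76440001e+01,  1.56519301e+00, -2.58008087e+01,
        1.24440913e-02,  9.00298735e-03,  5.35727452e-06]), 'tool_pos': array([ 0.16292875, -0.70597192,  0.23040096]), 'ee_rot': array([-3.14003245e+00,  1.28243056e-04,  2.26899388e-01]), 'force': array([ 0.98250582, -0.04449792, -0.40481059]), 'wrist_torque': array([-0.02647514, -0.05353256,  0.00507709]), 'width': 0.08528177291687977}
scene [[445.9, 0.0, 313.3], [0.0, 445.9, 203.2], [0.0, 0.0, 1.0]] [('rvec', [1.935, 1.222, -0.617]), ('tvec', [-0.24, -0.23, 1.426])]
top [[361.8, 0.0, 319.0], [0.0, 361.8, 203.6], [0.0, 0.0, 1.0]] [('rvec', [2.2, -2.158, 0.127]), ('tvec', [-0.028, 0.585, 0.964])]
wrist [[309.7, 0.0, 316.4], [0.0, 309.7, 196.5], [0.0, 0.0, 1.0]] [('T_tool_cam', [[-0.0, -0.957, -0.289, 0.073], [1.0, -0.0, -0.0, 0.001], [0.0, -0.289, 0.957, -0.142], [0.0, 0.0, 0.0, 1.0]])]
```

View pics/scene0.png

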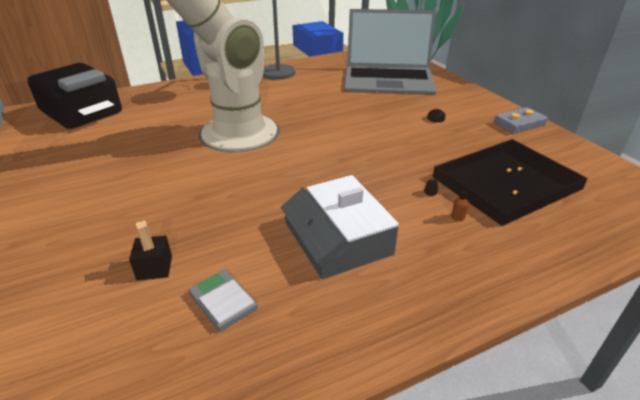

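View pics/top0.png

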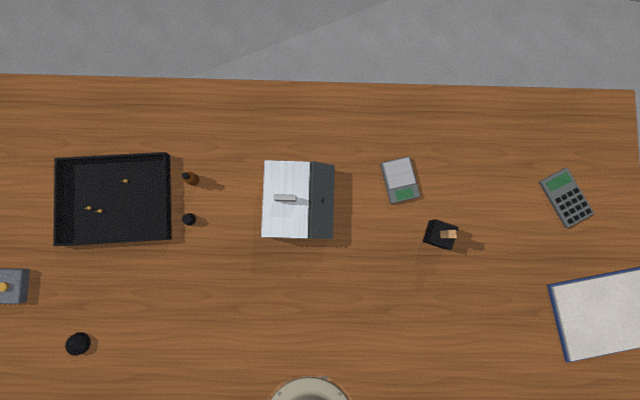

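View pics/wrist0.png

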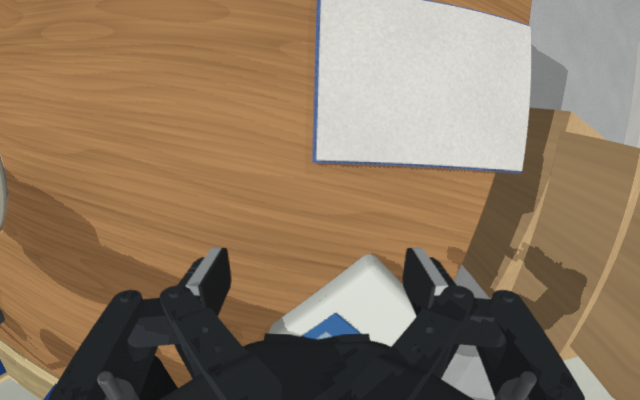

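The scene shows the case at the top-view centre (298,200), with the hole at about (323,200). The dowel and block are at about (440,234), and the scale is at (400,180). Next I'll measure these from depth.

```bash
cat > h.py <<'E'
import numpy as np,cv2
from scipy.spatial.transform import Rotation as R
def cloud(c):
    d=c["depth"];K=c["K"];v,u=np.mgrid[0:d.shape[0],0:d.shape[1]]
    x=(u-K[0,2])/K[0,0]*d;y=(v-K[1,2])/K[1,1]*d
    P=np.stack([x,y,d],-1).astype(float)
    Rm=cv2.Rodrigues(np.asarray(c["rvec"],float))[0]
    W=(P-np.asarray(c["tvec"]).ravel())@Rm
    W[d==0]=np.nan
    return W
E
python3 - <<'E'
from h import *
for n in ("top","scene"):
    c=np.load(n+"0.npz");W=cloud(c)
    print(n,"table z",np.nanmedian(W[250:300,250:400,2]) if n=="top" else np.nanmedian(W[300:390,280:320,2]))
    x,y,z=W[...,0],W[...,1],W[...,2]
    def box(m,name):
        p=W[m]; 
        if len(p)<5: print(name,len(p));return
        r=cv2.minAreaRect((p[:,:2]*1000).astype(np.float32)); print(name,len(p),r,"z",np.percentile(p[:,2],[2,50,98]).round(4))
    if n=="top": print([W[200,298],W[234,437],W[234,449]])
    reg=lambda a,b,c_,d:(x>a)&(x<b)&(y>c_)&(y<d)
    if n=="top":
        C=W[200,290];B=W[236,434]
    R1=(abs(x-C[0])<.17)&(abs(y-C[1])<.17)
    box(R1&(z>.08)&(z<.097),"lidtop"); box(R1&(z>.11)&(z<.13),"handle"); box(R1&(z>.04),"case")
    R2=(abs(x-B[0])<.08)&(abs(y-B[1])<.08)
    box(R2&(z>.05)&(z<.066),"blocktop");box(R2&(z>.07),"dowel");box(R2&(z>.112),"doweltop");
    for zz in (.07,.08,.09,.1,.11):
        m=R2&(z>zz)&(z<zz+.01); print(zz,W[m].mean(0).round(4),m.sum())
E
```

```text
top table z -0.00039055172329453385
[array([0.58816362, 0.03832263, 0.0886736 ]), array([ 0.50799719, -0.33189867,  0.05805323]), array([ 0.507219  , -0.34031215,  0.1206516 ])]
lidtop 4067 ((592.3197021484375, 54.242103576660156), (149.4107208251953, 200.8334197998047), 89.48263549804688) z [0.0815 0.0876 0.0916]
handle 136 ((591.6167602539062, 69.68294525146484), (55.55702590942383, 14.08377742767334), 87.42378997802734) z [0.1124 0.1214 0.1255]
case 5415 ((592.1725463867188, 36.13939666748047), (185.86476135253906, 200.66871643066406), 89.59497833251953) z [0.0542 0.087  0.1199]
blocktop 495 ((508.4256896972656, -350.1325988769531), (66.36355590820312, 64.14370727539062), 71.85061645507812) z [0.0529 0.0592 0.0632]
dowel 117 ((509.0855712890625, -349.0506896972656), (18.27554702758789, 20.561683654785156), 1.13210129737854) z [0.0726 0.1164 0.1219]
doweltop 71 ((508.7020568847656, -349.3157653808594), (17.498165130615234, 20.04680061340332), 1.1321014165878296) z [0.1147 0.1188 0.1222]
0.07 [ 0.5084 -0.3402  0.0752] 10
0.08 [ 0.5093 -0.3404  0.0855] 13
0.09 [ 0.5063 -0.3402  0.095
[... 393 characters left out ...]
14648438, 40.36193084716797), (186.722900390625, 206.30116271972656), 89.32977294921875) z [0.0447 0.0852 0.1168]
blocktop 700 ((510.0945129394531, -345.96685791015625), (65.69905090332031, 67.90955352783203), 72.94351196289062) z [0.0509 0.0587 0.0627]
dowel 278 ((510.3836669921875, -345.8254699707031), (25.361419677734375, 19.97149085998535), 2.6394755840301514) z [0.0712 0.102  0.1201]
doweltop 91 ((509.7021179199219, -345.7613220214844), (24.12183952331543, 19.611980438232422), 1.6771409511566162) z [0.1127 0.1182 0.1204]
0.07 [ 0.519  -0.3455  0.0746] 44
0.08 [ 0.5189 -0.3456  0.0849] 44
0.09 [ 0.5192 -0.3452  0.0951] 42
0.1 [ 0.5194 -0.3454  0.1048] 41
0.11 [ 0.5136 -0.3457  0.1165] 99
```

Run:
```python
import cv2
a=cv2.imread('pics/scene0.png')[200:300,100:220];cv2.imwrite('pics/s_crop.png',cv2.resize(a,None,fx=6,fy=6,interpolation=2))
```

```text
(no output)
```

View pics/s_crop.png

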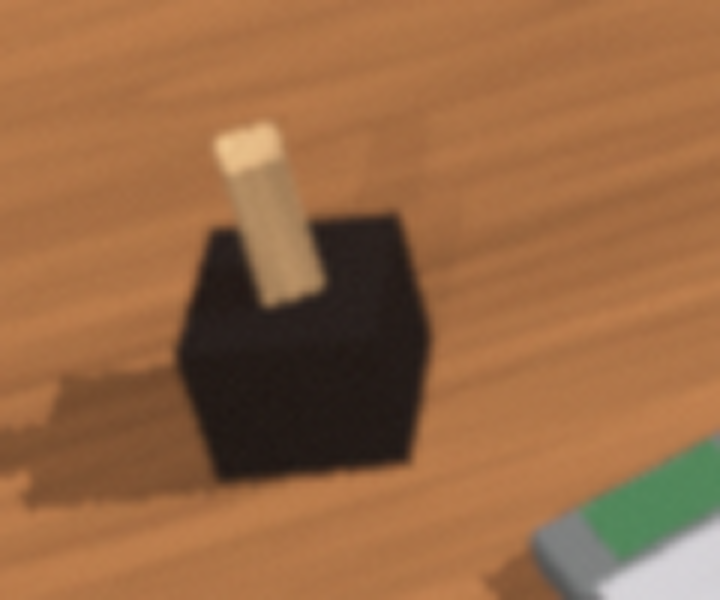

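The crop shows the dowel upright in its block, with its handle's flats roughly along the world axes. Heights and sizes match the given values. I'll move above it and refine with the wrist camera.

```bash
cat >> h.py <<'E'
def go(s,pos,Rt):
    """rel rotvec deg & shift cm in tool frame from sensed pose"""
    R0=R.from_euler('xyz',s["ee_rot"]); r=(R0.inv()*Rt).as_rotvec(degrees=True); d=R0.inv().apply(np.asarray(pos)-s["tool_pos"])*100
    print("turn",r.round(2),"shift",d.round(3),"rows>=",max(np.linalg.norm(r)/10.7,np.linalg.norm(d)/6.25).round(1))
def down(yaw,tilt=0):
    # tilt deg about world axis: tool z -> leaning forward to case +x
    return R.from_euler('z',yaw,degrees=True)*R.from_euler('x',180,degrees=True)
def wcloud(c,s):
    K=c["K"];d=c["depth"].astype(float);v,u=np.mgrid[0:d.shape[0],0:d.shape[1]]
    x=(u-K[0,2])/K[0,0];y=(v-K[1,2])/K[1,1];r=np.hypot(x,y);th=np.clip(r,1e-9,1.5)
    k=np.tan(th)/np.maximum(r,1e-9);P=np.stack([x*k*d,y*k*d,d],-1)
    T=np.asarray(c["T_tool_cam"]);P=P@T[:3,:3].T+T[:3,3]
    W=R.from_euler('xyz',s["ee_rot"]).apply(P.reshape(-1,3)).reshape(P.shape)+s["tool_pos"]
    W[d==0]=np.nan
    return W
E
python3 - <<'E'
from h import *
from cell import arm
go(arm.sense(),[.509,-.348,.25],down(90))
E
```

```text
turn [-6.0e-02 -4.0e-02 -7.7e+01] shift [ 41.775 -27.109  -1.913] rows>= 8.0
```

Request:
move_arm([
  [0, 0, -10, 5, -3.4, -0.2, 1],
  [0, 0, -20, 10.4, -6.8, -0.5, 1],
  [0, 0, -30, 15.7, -10.1, -0.7, 1],
  [0, 0, -40, 20.9, -13.5, -0.9, 1],
  [0, 0, -50, 26.1, -17, -1.2, 1],
  [0, 0, -60, 31.3, -20.3, -1.4, 1],
  [0, 0, -70, 36.5, -23.7, -1.7, 1],
  [0, 0, -77, 41.8, -27.1, -1.9, 1],
  [0, 0, -77, 41.8, -27.1, -1.9, 1],
  [0, 0, -77, 41.8, -27.1, -1.9, 1],
])

```text
t: 1.4
tool_pos: [0.509, -0.3486, 0.2499]
ee_rot: [-3.141, 0.0, 1.57]
force: [-0.8, -0.7, 0.1]
width: 0.0855
```

```bash
cat > look.py <<'E'
import sys
from h import *
from cell import arm
def look(n,cam="wrist"):
    s=arm.sense();c=arm.capture(cam);cv2.imwrite(f"pics/{n}.png",c["image"][:,:,::-1]);np.savez(n+".npz",tp=s["tool_pos"],er=s["ee_rot"],**c)
    print("t",round(float(s["t"]),2),s["tool_pos"].round(4),np.degrees(s["ee_rot"]).round(2),"F",s["force"].round(1),"w",round(float(s["width"]),4)); return s,c
if __name__=="__main__": look(sys.argv[1],*(sys.argv[2:]))
E
python3 - <<'E'
from look import *
s,c=look("w1");W=wcloud(c,s);z=W[...,2]
print(np.nanmedian(z))
near=(abs(W[...,0]-.509)<.06)&(abs(W[...,1]+.348)<.06)
for a,b in((.052,.066),(.113,.127)):
    m=near&(z>a)&(z<b);p=W[m];print(m.sum(),p.mean(0),cv2.minAreaRect((p[:,:2]*1000).astype(np.float32)))
E
```

```text
t 1.4 [ 0.509  -0.3486  0.2499] [-1.7994e+02  1.0000e-02  8.9970e+01] F [-0.8 -0.7  0.1] w 0.0855
-0.0007963478311692196
2658 [ 0.50767575 -0.34501244  0.0589862 ] ((507.45623779296875, -348.62591552734375), (65.12501525878906, 64.72273254394531), 72.2559814453125)
479 [ 0.50772371 -0.34772908  0.11858961] ((507.61761474609375, -348.70404052734375), (19.487159729003906, 20.50362205505371), 0.6432555913925171)
```

View pics/w1.png

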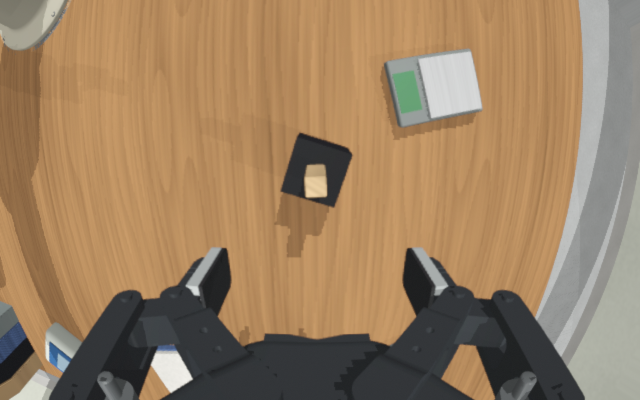

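The wrist view has the dowel top at (315,180) with no tilt, and depth puts it at (0.5078, -0.348). I'll descend and grip there.

Request:
move_arm([
  [0, 0, 0, 0.06, -0.1, 6, 1],
  [0, 0, 0, 0.06, -0.1, 12, 1],
  [0, 0, 0, 0.06, -0.1, 15.5, 1],
  [0, 0, 0, 0.06, -0.1, 17.1, 1],
  [0, 0, 0, 0.06, -0.1, 17.1, 1],
  [0, 0, 0, 0.06, -0.1, 17.1, 0],
  [0, 0, 0, 0.06, -0.1, 17.1, 0],
  [0, 0, 0, 0.06, -0.1, 17.1, 0],
  [0, 0, 0, 0.06, -0.1, 17.1, 0],
  [0, 0, 0, 0.06, -0.1, 17.1, 0],
], newtons=60)

```text
t: 2.7
tool_pos: [0.5086, -0.348, 0.08]
ee_rot: [3.141, 0.001, 1.571]
force: [-0.4, 1.0, 4.5]
width: 0.0194
```

Request:
move_arm([
  [0, 0, 0, 0, 0, -3, 0],
  [0, 0, 0, 0, 0, -8, 0],
  [0, 0, 0, 0, 0, -14, 0],
  [0, 0, 0, 2, 1, -19, 0],
  [0, 0, 0, 7, 3, -22, 0],
  [0, 0, 0, 13, 5, -22, 0],
  [0, 0, 0, 19, 7, -22, 0],
  [0, 0, 0, 24, 8.3, -22, 0],
  [0, 0, 0, 25, 8.3, -22, 0],
  [0, 0, 0, 25, 8.3, -22, 0],
])

```text
t: 3.95
tool_pos: [0.5911, -0.0974, 0.2992]
ee_rot: [-3.141, 0.0, 1.572]
force: [-0.5, -0.8, -1.0]
width: 0.0193
```

Run:
```python
from look import *
s,c=look("w2");W=wcloud(c,s);z=W[...,2];x=W[...,0];y=W[...,1]
print("tbl",np.nanmedian(z[(z<.02)]))
near=(abs(x-.592)<.13)&(y>-.1)&(y<.17)
for n,m in (("lid",near&(z>.08)&(z<.094)&(y>0.015)),("hand",near&(z>.114)&(z<.128)),("all",near&(z>.04))):
    p=W[m];print(n,len(p),cv2.minAreaRect((p[:,:2]*1000).astype(np.float32)),np.median(p[:,2]))
# panel plane
m=near&(z>.056)&(z<.086)&(y<-.005)&(y>-.055)
p=W[m];A=np.c_[p[:,:2],np.ones(len(p))];co=np.linalg.lstsq(A,p[:,2],rcond=None)[0];print("panel z=ax+by+c",co,np.degrees(np.arctan(co[:2])), "y at z=.072,x=.592:",(.072-co[2]-co[0]*.592)/co[1])
np.save("panel.npy",co)
i=c["image"][0:300,150:500][:,:,::-1];cv2.imwrite("pics/w2c.png",cv2.resize(i,None,fx=2,fy=2,interpolation=2))
```

```text
t 3.95 [ 0.5911 -0.0974  0.2992] [-1.7998e+02  2.0000e-02  9.0070e+01] F [-0.5 -0.8 -1. ] w 0.0193
tbl -0.001310759800217387
lid 11891 ((590.8198852539062, 61.313819885253906), (92.85763549804688, 201.07733154296875), 89.9093017578125) 0.08703209404541173
hand 602 ((591.1853637695312, 66.14927673339844), (14.338019371032715, 46.66189193725586), 0.16566254198551178) 0.12066406572174965
all 65754 ((590.6678466796875, 3.8459091186523438), (207.79376220703125, 201.1994171142578), 89.9093017578125) 0.3552588426962311
panel z=ax+by+c [0.00722339 0.69418428 0.0852271 ] [ 0.4138627  34.76777369] y at z=.072,x=.592: -0.025214260787870403
```

View pics/w2c.png

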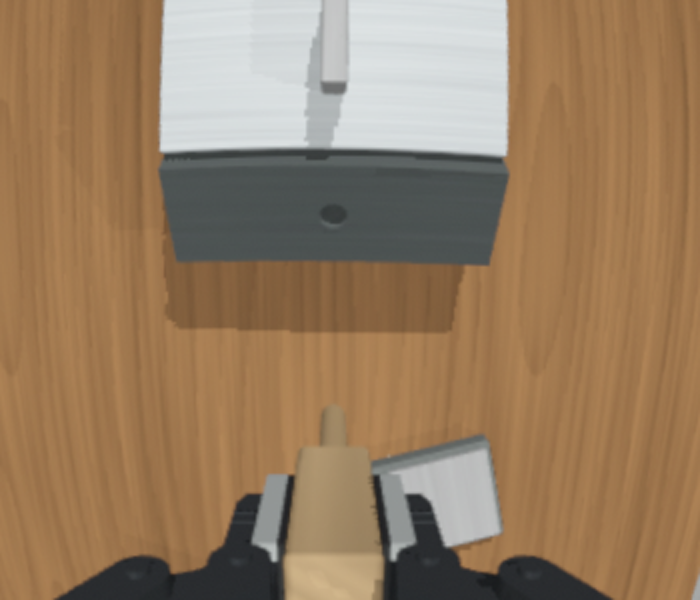

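The hole's mouth is at crop (334,214), which is image (317,107). The dowel tip is at image (317,202), straight in the grip. I'll intersect the hole's ray with the panel.

```bash
cat >> h.py <<'E'
def ray(c,px,tp,er):
    K=c["K"];x=(px[0]-K[0,2])/K[0,0];y=(px[1]-K[1,2])/K[1,1];r=np.hypot(x,y)
    d=np.array([np.sin(r)*x/max(r,1e-9),np.sin(r)*y/max(r,1e-9),np.cos(r)]);T=np.asarray(c["T_tool_cam"]);R0=R.from_euler('xyz',er)
    return R0.apply(T[:3,3])+tp, R0.apply(T[:3,:3]@d)
def proj(c,Pw,tp,er):
    T=np.asarray(c["T_tool_cam"]);R0=R.from_euler('xyz',er);p=T[:3,:3].T@(R0.inv().apply(np.asarray(Pw)-tp)-T[:3,3])
    th=np.arctan2(np.hypot(p[0],p[1]),p[2]);K=c["K"];n=p[:2]/np.hypot(p[0],p[1]);return K[0,0]*th*n+K[:2,2]
E
python3 - <<'E'
from h import *
c=np.load("w2.npz");tp,er=c["tp"],c["er"];co=np.load("panel.npy")
g=cv2.cvtColor(c["image"],cv2.COLOR_RGB2GRAY)[95:120,300:335];m=(g<48).astype(np.uint8)
print(g.min(),np.median(g),np.argwhere(m).mean(0)[::-1]+[300,95],m.sum())
for px in ((317,107),(316.8,106.2)):
    o,d=ray(c,px,tp,er); t=(co[0]*o[0]+co[1]*o[1]+co[2]-o[2])/(d[2]-co[0]*d[0]-co[1]*d[1]);print(o+t*d)
# centre depth-scan profile of case along x=.59
print("tip pred px",proj(c,tp+[0,0,-.0744],tp,er), "hole nominal",proj(c,[.591,-.0265,.072],tp,er))
E
```

```text
58 79.0 [nan nan] 0
[ 0.59132126 -0.02605989  0.07140808]
[ 0.59108468 -0.02510494  0.07206928]
tip pred px [316.80979799 206.55995906] hole nominal [316.72646207 107.37129184]<stdin>:4: RuntimeWarning: Mean of empty slice.
  ret = um.true_divide(
```

Request:
move_arm([
  [0, 10, 0, 0, 0, 2, 0],
  [0, 20, 0, 0, 0, 4, 0],
  [0, 30, 0, 0, 0, 7, 0],
  [0, 35, 0, 0.5, 0, 9.5, 0],
  [0, 35, 0, 1, 0, 11, 0],
  [0, 35, 0, 1, 0, 12, 0],
  [0, 35, 0, 1, 0, 12, 0],
])

```text
t: 4.88
tool_pos: [0.5915, -0.0869, 0.1799]
ee_rot: [3.141, -0.609, 1.573]
force: [-0.1, 0.3, 0.2]
width: 0.0194
```

Run:
```python
from look import *
s,c=look("w3");tp,er=c.get("tp"),None
print(s["qpos"].round(2))
T=R.from_euler('xyz',s["ee_rot"]);print(T.as_matrix().round(3)[:,2],"tip",s["tool_pos"]+T.apply([0,0,.075]))
i=c["image"][60:310,150:480][:,:,::-1];cv2.imwrite("pics/w3c.png",cv2.resize(i,None,fx=2.2,fy=2.2,interpolation=2))
print(proj(c,[.591,-.0258,.0715],s["tool_pos"],s["ee_rot"]),proj(c,s["tool_pos"]+T.apply([0,0,.075]),s["tool_pos"],s["ee_rot"]))
look("sc3","scene")
```

```text
t 4.88 [ 0.5915 -0.0869  0.1799] [179.95 -34.91  90.14] F [-0.1  0.3  0.2] w 0.0194
[ 0.78  0.73 -0.7   1.83 -0.2   0.84  0.34]
[-0.     0.572 -0.82 ] tip [ 0.59150692 -0.04397714  0.11835938]
[316.1336824  200.90385974] [316.73139435 205.51177415]
t 4.92 [ 0.5919 -0.0869  0.1804] [179.89 -34.9   90.17] F [0.1 0.2 0. ] w 0.0193
```

View pics/w3c.png

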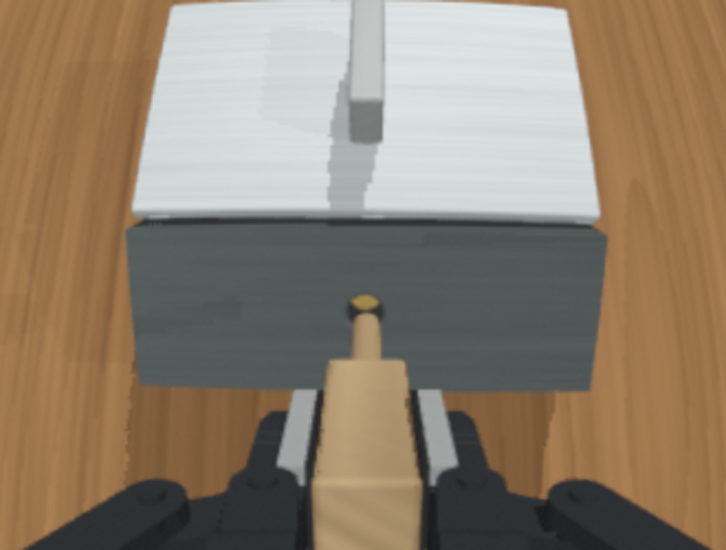

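View pics/sc3.png

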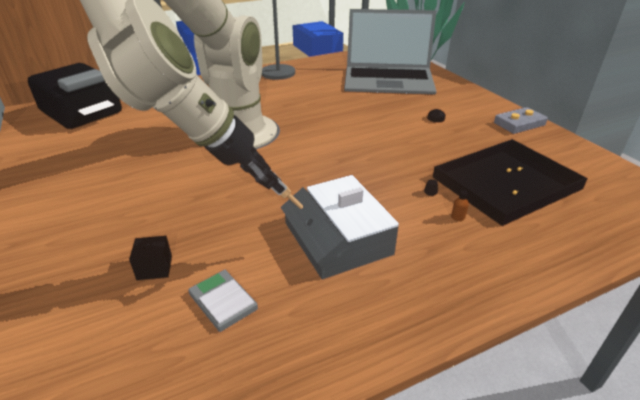

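The view looks down into the hole at image (316,200), with the brass catch visible. The tip needs 12 mm along tool -x, and I'll recheck when it is about 15 mm out.

Request:
move_arm([
  [0, 0, 0, -1.2, -0.05, 0, 0],
  [0, 0, 0, -1.2, -0.05, 1.5, 0],
  [0, 0, 0, -1.2, -0.05, 3.4, 0],
  [0, 0, 0, -1.2, -0.05, 3.4, 0],
  [0, 0, 0, -1.2, -0.05, 3.4, 0],
])

```text
t: 5.6
tool_pos: [0.591, -0.0781, 0.1446]
ee_rot: [-3.142, -0.611, 1.571]
force: [0.1, 0.6, -0.4]
width: 0.0196
```

Run:
```python
from look import *
s,c=look("w4")
T=R.from_euler('xyz',s["ee_rot"]);H=np.array([.591,-.0258,.0715]);tip=s["tool_pos"]+T.apply([0,0,.075]);print("tip",tip,"hole in tool from tip",T.inv().apply(H-tip))
i=c["image"][60:310,150:480][:,:,::-1];cv2.imwrite("pics/w4c.png",cv2.resize(i,None,fx=2.2,fy=2.2,interpolation=2))
s,c=look("sc4","scene");i=c["image"][140:280,200:420][:,:,::-1];cv2.imwrite("pics/sc4c.png",cv2.resize(i,None,fx=3.5,fy=3.5,interpolation=2))
```

```text
t 5.6 [ 0.591  -0.0781  0.1446] [-180.  -35.   90.] F [ 0.1  0.6 -0.4] w 0.0196
tip [ 0.59102116 -0.03511932  0.08313983] hole in tool from tip [ 9.56828969e-04 -2.07534472e-05  1.48801846e-02]
t 5.65 [ 0.5912 -0.0784  0.1448] [179.97 -34.99  90.  ] F [ 0.3 -0.1 -0.1] w 0.0193
```

View pics/w4c.png

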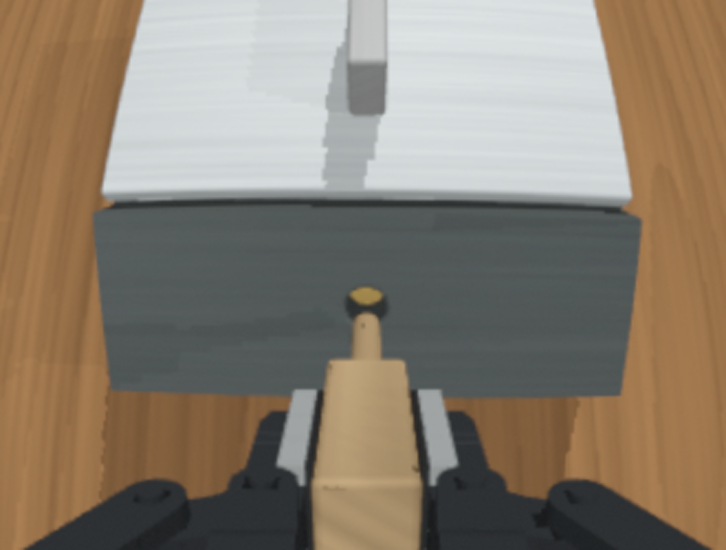

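View pics/sc4c.png

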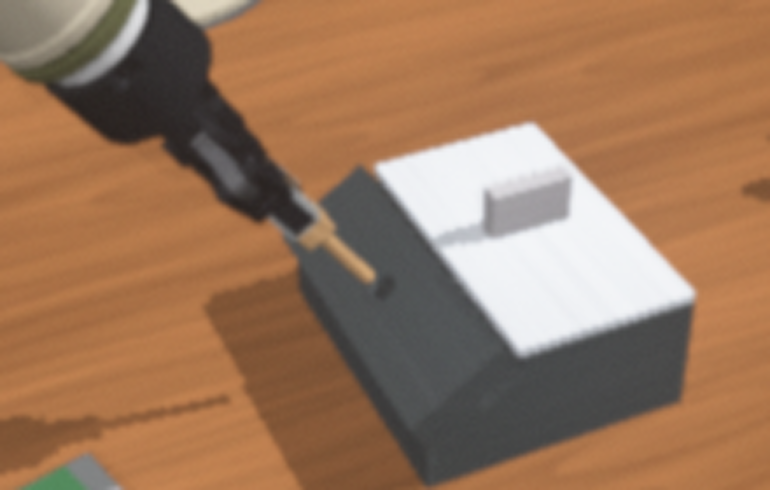

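Run:
```python
from h import *
c=np.load("w4.npz");tp,er=c["tp"],c["er"];T=R.from_euler('xyz',er)
for off in (-.002,0,.001,.002,.004): print(off,proj(c,tp+T.apply([off,0,.090]),tp,er))
g=cv2.cvtColor(c["image"],cv2.COLOR_RGB2GRAY);print(g[185:212,312:322])
```

```text
-0.002 [316.7169551  201.89142849]
0 [316.71649461 199.46579285]
0.001 [316.7162594  198.24849569]
0.002 [316.71602085 197.02824786]
0.004 [316.7155337  194.57900978]
[[ 87  87  87  87  87  87  87  87  87  87]
 [ 87  86  87  86  87  87  87  87  87  87]
 [ 87  87  86  87  87  87  87  88  88  88]
 [ 86  86  87  87  86  86  86  86  87  86]
 [ 84  84  83  83  82  83  83  83  85  86]
 [ 87  93  98 101 101 100  95  88  84  85]
 [106 119 129 136 136 135 125 109  96  91]
 [130 134 135 137 138 137 135 131 129 122]
 [136 136 136 136 136 136 136 135 135 133]
 [136 135 135 135 135 135 135 135 136 134]
 [132 134 134 134 134 134 134 134 134 131]
 [121 128 130 131 133 133 131 128 125 117]
 [ 84 106 115 121 129 129 119 107  92  73]
 [ 58  73  79  83  89  89  83  73  63  53]
 [ 49  52  52  54  55  55  53  53  51  51]
 [ 50  50  51  50  51  52  51  50  50  51]
 [ 49  50  60  69  70  69  63  55  52  50]
 [ 55  64  88 105 109 108  95  78  61  52]
 [ 87 119 134 141 144 145 142 131 105  66]
 [114 135 144 149 152 153 153 148 132 101]
 [125 138 145 149 152 154 154 153 145 125]
 [128 139 140 143 152 153 154 153 149 135]
 [130 138 127 126 151 153 154 154 150 138]
 [131 138 127 126 150 153 154 153 150 139]
 [132 140 140 142 152 153 154 154 150 140]
 [133 141 146 149 153 154 154 153 150 141]
 [134 142 146 150 153 154 154 153 150 140]]
```

Request:
move_arm([
  [0, 0, 0, 0.06, 0, 1, 0],
  [0, 0, 0, 0.06, 0, 2, 0],
  [0, 0, 0, 0.06, 0, 3, 0],
  [0, 0, 0, 0.06, 0, 4, 0],
  [0, 0, 0, 0.06, 0, 4.5, 0],
  [0, 0, 0, 0.06, 0, 4.5, 0],
], newtons=90)

```text
t: 6.45
tool_pos: [0.5908, -0.0515, 0.1077]
ee_rot: [-3.141, -0.611, 1.571]
force: [-0.0, -0.3, -0.6]
width: 0.0188
```

No contact on the way in. Now I'll press the catch.

Request:
move_arm([
  [0, 0, 0, 0, 0, 0.2, 0],
  [0, 0, 0, 0, 0, 0.5, 0],
  [0, 0, 0, 0, 0, 0.8, 0],
  [0, 0, 0, 0, 0, 1.0, 0],
  [0, 0, 0, 0, 0, 1.1, 0],
  [0, 0, 0, 0, 0, 1.1, 0],
])

```text
t: 7.2
tool_pos: [0.5911, -0.0456, 0.099]
ee_rot: [3.141, -0.611, 1.571]
force: [0.1, -4.2, 4.0]
width: 0.0186
```

Run:
```python
from look import *
s,c=look("w5")
i=c["image"][0:310,150:480][:,:,::-1];cv2.imwrite("pics/w5c.png",cv2.resize(i,None,fx=1.8,fy=1.8,interpolation=2))
```

```text
t 7.2 [ 0.5911 -0.0456  0.099 ] [179.97 -34.99  89.99] F [ 0.1 -4.2  4. ] w 0.0186
```

View pics/w5c.png

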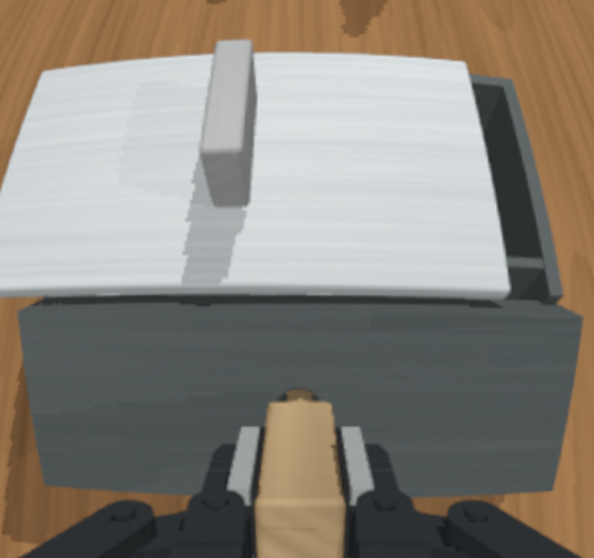

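The lid has sprung ajar by about 25 mm, with the dark interior showing at the right. I'll withdraw along the hole's line.

Request:
move_arm([
  [0, 0, 0, 0, 0, -2, 0],
  [0, 0, 0, 0, 0, -5, 0],
  [0, 0, 0, 0, 0, -9, 0],
  [0, 0, 0, 0, 0, -13, 0],
  [0, -10, 0, 0, 0, -17, 0],
  [0, -20, 0, 0, 0, -20, 0],
  [0, -30, 0, 0, 0, -22, 0],
  [0, -35, 0, 0, 0, -22, 0],
  [0, -35, 0, 0, 0, -22, 0],
])

```text
t: 8.38
tool_pos: [0.5907, -0.1688, 0.2796]
ee_rot: [-3.141, -0.001, 1.576]
force: [0.0, -0.4, -0.2]
width: 0.0188
```

Run:
```python
from look import *
s,c=look("w6");go(s,[.5078,-.3485,.21],down(90))
i=c["image"][100:310,200:430][:,:,::-1];cv2.imwrite("pics/w6c.png",cv2.resize(i,None,fx=2.4,fy=2.4,interpolation=2))
```

```text
t 8.38 [ 0.5907 -0.1688  0.2796] [-1.7999e+02 -3.0000e-02  9.0270e+01] F [ 0.  -0.4 -0.2] w 0.0188
turn [-0.01 -0.03  0.27] shift [-17.937  -8.377   6.95 ] rows>= 3.4
```

View pics/w6c.png

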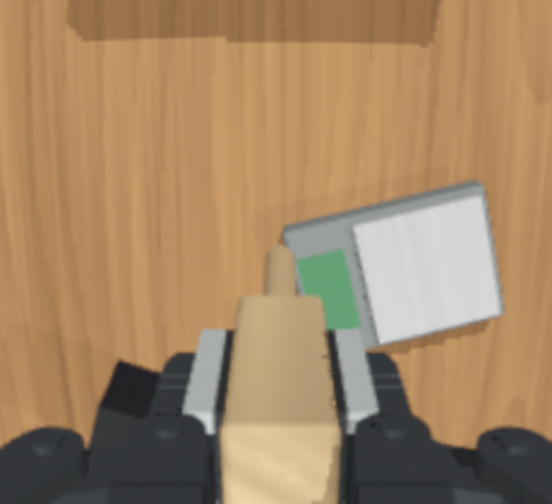

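Request:
move_arm([
  [0, 0, 0.3, -5, -2.4, 0, 0],
  [0, 0, 0.3, -10, -4.8, 1, 0],
  [0, 0, 0.3, -15, -7, 3, 0],
  [0, 0, 0.3, -18, -8.35, 5, 0],
  [0, 0, 0.3, -18, -8.35, 7, 0],
  [0, 0, 0.3, -18, -8.35, 7, 0],
  [0, 0, 0.3, -18, -8.35, 7, 0],
])

```text
t: 9.3
tool_pos: [0.5074, -0.3518, 0.2093]
ee_rot: [-3.142, -0.001, 1.565]
force: [0.2, 0.1, -0.4]
width: 0.019
```

Run:
```python
from look import *
s,c=look("w7")
i=c["image"][100:310,200:430][:,:,::-1];cv2.imwrite("pics/w7c.png",cv2.resize(i,None,fx=2.4,fy=2.4,interpolation=2))
s,c=look("sc7","scene");i=c["image"][180:300,90:230][:,:,::-1];cv2.imwrite("pics/sc7c.png",cv2.resize(i,None,fx=4.5,fy=4.5,interpolation=2))
P=np.array([[.508,-.3488,.060],s["tool_pos"]+[0,0,-.075],s["tool_pos"]+[0,0,-.020]]);print(cv2.projectPoints(P,c["rvec"],c["tvec"],c["K"],None)[0].squeeze())
s,c=look("tp7","top");i=c["image"][180:290,380:500][:,:,::-1];cv2.imwrite("pics/tp7c.png",cv2.resize(i,None,fx=4.5,fy=4.5,interpolation=2))
```

```text
t 9.3 [ 0.5074 -0.3518  0.2093] [-1.800e+02 -7.000e-02  8.967e+01] F [ 0.2  0.1 -0.4] w 0.019
t 9.35 [ 0.5078 -0.3517  0.2097] [ 1.7996e+02 -3.0000e-02  8.9700e+01] F [-0.  -0.9 -0.2] w 0.0189
[[146.30369434 246.47328639]
 [135.79482979 218.07945947]
 [128.526113   194.91965856]]
t 9.4 [ 0.5079 -0.3516  0.2099] [179.95  -0.    89.72] F [ 0.4 -0.1 -0.1] w 0.0192
```

View pics/w7c.png

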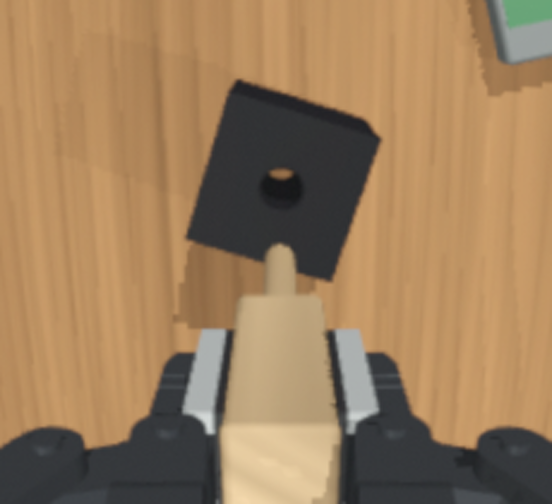

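View pics/sc7c.png

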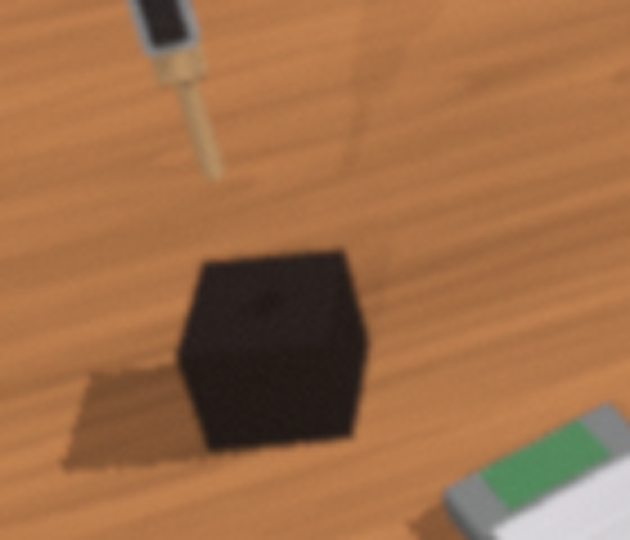

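The block's hole is clear at image (317.5,178). I'll locate it on the z=0.060 plane.

Run:
```python
from h import *
from cell import arm
c=np.load("w7.npz");tp,er=c["tp"],c["er"]
for px in ((317.5,177.9),(317.2,177.5)):
    o,d=ray(c,px,tp,er);p=o+d*(.060-o[2])/d[2];print(p)
    c_=None
print("tip pred",proj(c,tp+[0,0,-.075],tp,er),"seen upper edge row",100+245/2.4,"col",200+281/2.4)
g=cv2.cvtColor(c["image"],cv2.COLOR_RGB2GRAY)[165:192,305:332];print(g[::2,::2])
W=None
s=arm.sense();go(s,[.5079,-.3488,.1],down(90))
```

```text
[ 0.50820679 -0.34772635  0.06      ]
[ 0.50791956 -0.34732816  0.06      ]
tip pred [316.76682158 206.45491812] seen upper edge row 202.08333333333334 col 317.08333333333337
[[ 50  51  52  50  51  50  51  50  50  50  50  49  50  49]
 [ 50  51  50  50  51  51  50  50  49  49  49  50  50  50]
 [ 50  50  51  50  50  54  52  50  48  49  49  49  50  50]
 [ 51  51  50  52  93 105 110 106  76  46  49  50  49  49]
 [ 51  50  43  32  74  99 108 102  59  28  44  49  49  49]
 [ 51  50  33  26  24  31  35  29  24  23  36  48  49  49]
 [ 51  46  29  26  25  25  26  24  24  24  29  47  49  49]
 [ 50  45  32  26  26  26  26  25  24  25  31  46  49  50]
 [ 51  48  36  31  27  26  25  25  24  25  34  49  51  50]
 [ 50  50  43  36  35  31  32  30  28  30  42  50  49  50]
 [ 51  51  50  42  37  37  36  35  35  39  46  50  49  49]
 [ 50  51  51  50  47  46  43  42  46  48  49  50  50  49]
 [ 51  50  51  51  49  49  49  50  49  49  50  49  49  49]
 [ 49  50  51  50  49  49  50  49  49  49  49  50  51  49]]
turn [ 0.06  0.01 -0.27] shift [ 0.272 -0.016 10.997] rows>= 1.8
```

Request:
move_arm([
  [0, 0, 0, 0.36, 0.02, 2, 0],
  [0, 0, 0, 0.36, 0.02, 5, 0],
  [0, 0, 0, 0.36, 0.02, 6.5, 0],
  [0, 0, 0, 0.36, 0.02, 8, 0],
  [0, 0, 0, 0.36, 0.02, 10, 0],
  [0, 0, 0, 0.36, 0.02, 12, 0],
  [0, 0, 0, 0.36, 0.02, 12.7, 0],
  [0, 0, 0, 0.36, 0.02, 12.7, 0],
])

```text
t: 10.45
tool_pos: [0.5077, -0.348, 0.0822]
ee_rot: [-3.141, -0.0, 1.566]
force: [0.2, 0.8, -1.0]
width: 0.019
```

Run:
```python
from look import *
s,c=look("w8")
s,c=look("sc8","scene");i=c["image"][180:300,90:230][:,:,::-1];cv2.imwrite("pics/sc8c.png",cv2.resize(i,None,fx=4.5,fy=4.5,interpolation=2))
```

```text
t 10.45 [ 0.5077 -0.348   0.0822] [-179.99   -0.     89.7 ] F [ 0.2  0.8 -1. ] w 0.019
t 10.5 [ 0.5079 -0.3482  0.0827] [1.7997e+02 2.0000e-02 8.9700e+01] F [-0.5 -0.1 -0.7] w 0.0191
```

View pics/sc8c.png

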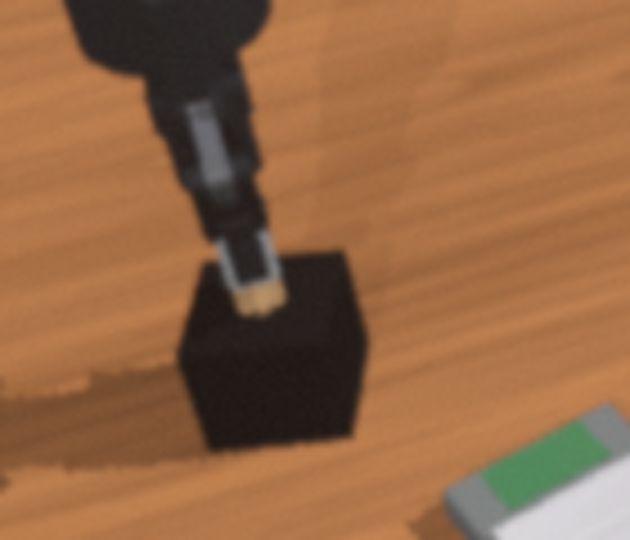

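The shank is in the block and the shoulder is almost down. I'll lower it until there's contact.

Request:
move_arm([
  [0, 0, 0, 0, 0, 0.15, 0],
  [0, 0, 0, 0, 0, 0.25, 0],
  [0, 0, 0, 0, 0, 0.25, 0],
], newtons=30)

```text
t: 10.92
tool_pos: [0.5077, -0.3483, 0.0801]
ee_rot: [3.141, 0.0, 1.565]
force: [-0.5, 0.6, 1.9]
width: 0.0186
```

Request:
move_arm([
  [0, 0, 0, 0, 0, 0, 0.3],
  [0, 0, 0, 0, 0, 0, 0.7],
  [0, 0, 0, 0, 0, 0, 0.7],
  [0, 0, 0, 0, 0, 0, 0.7],
  [0, 0, 0, 0, 0, -2, 0.7],
  [0, 0, 0, 0, 0, -7, 0.7],
  [0, 0, 0, 0, 0, -13, 0.7],
  [0, 0, 0, 0, 0, -17, 0.7],
  [0, 0, 0, 0, 0, -17, 0.7],
])

```text
t: 12.05
tool_pos: [0.509, -0.3488, 0.2532]
ee_rot: [3.137, 0.003, 1.565]
force: [0.2, -0.1, 0.3]
width: 0.0597
```

Run:
```python
from look import *
s,c=look("w9");W=wcloud(c,s);z=W[...,2];near=(abs(W[...,0]-.508)<.04)&(abs(W[...,1]+.348)<.05)
p=W[near&(z>.11)&(z<.13)];print(len(p),np.median(p[:,2]),cv2.minAreaRect((p[:,:2]*1000).astype(np.float32)))
s,c=look("tp9","top");W=cloud(c);x,y,z=W[...,0],W[...,1],W[...,2]
R1=(abs(x-.59)<.25)&(abs(y-.05)<.14)
p=W[R1&(z>.112)&(z<.128)&(x<.62)&(y<.13)];print("handle",len(p),cv2.minAreaRect((p[:,:2]*1000).astype(np.float32)))
i=np.hstack([c["image"][140:280,230:480]])[:,:,::-1];cv2.imwrite("pics/tp9c.png",cv2.resize(i,None,fx=3,fy=3,interpolation=2))
```

```text
t 12.05 [ 0.509  -0.3488  0.2532] [179.71   0.19  89.68] F [ 0.2 -0.1  0.3] w 0.0597
489 0.11869800336253095 ((507.1706848144531, -348.6897888183594), (19.58601951599121, 20.537294387817383), 89.40512084960938)
t 12.1 [ 0.508  -0.3484  0.2511] [1.7987e+02 1.0000e-01 8.9680e+01] F [ 0.1  0.2 -0.3] w 0.0599
handle 127 ((567.2178344726562, 70.0391616821289), (52.72010803222656, 13.80419635772705), 88.44610595703125)
```

View pics/tp9c.png

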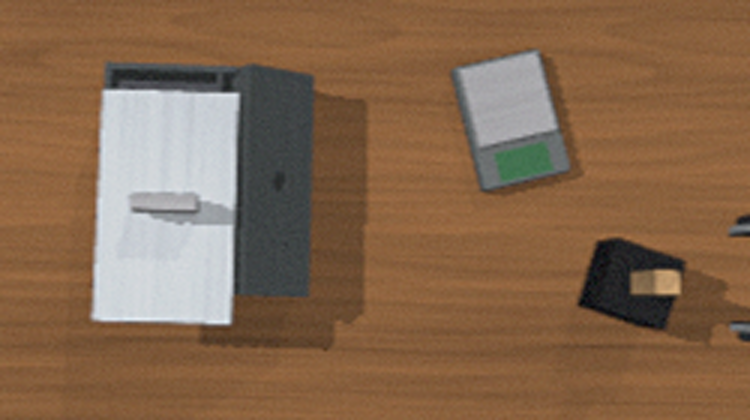

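View pics/w9.png

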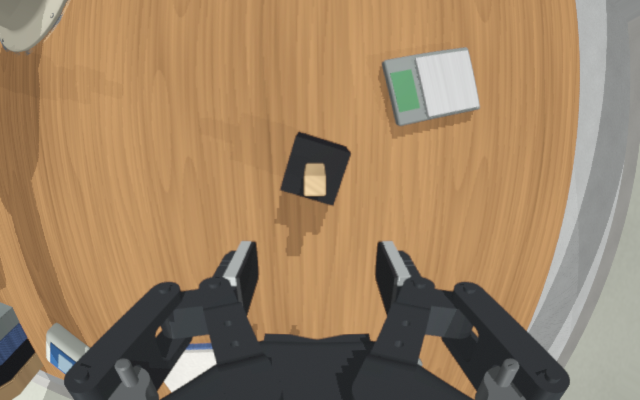

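The dowel stands back in its block at the same pose as before, and the lid is at about 24 mm with its handle at (0.567, 0.071). Next I'll grip the handle.

Request:
move_arm([
  [0, 0, 0, 5, 0.7, 0, 0.7],
  [0, 0, 0, 11, 1.5, 0, 0.7],
  [0, 0, 0, 17, 2.4, 0, 0.7],
  [0, 0, 0, 23, 3.2, 0, 0.7],
  [0, 0, 0, 29, 4.1, 0, 0.7],
  [0, 0, 0, 35, 4.9, 0, 0.7],
  [0, 0, 0, 40, 5.7, 0, 0.7],
  [0, 0, 0, 42, 5.9, 0, 0.7],
  [0, 0, 0, 42, 5.9, 0, 0.7],
  [0, 0, 0, 42, 5.9, 0, 0.7],
])

```text
t: 13.4
tool_pos: [0.5685, 0.0696, 0.2489]
ee_rot: [-3.14, 0.001, 1.564]
force: [0.6, 0.1, -0.4]
width: 0.0596
```

Run:
```python
from look import *
s,c=look("w10");W=wcloud(c,s);x,y,z=W[...,0],W[...,1],W[...,2];near=(abs(x-.567)<.06)&(abs(y-.07)<.05)
p=W[near&(z>.112)&(z<.13)];print(len(p),np.median(p[:,2]),cv2.minAreaRect((p[:,:2]*1000).astype(np.float32)))
go(s,[.567,.071,.097],down(90))
```

```text
t 13.4 [0.5685 0.0696 0.2489] [-1.7991e+02  7.0000e-02  8.9590e+01] F [ 0.6  0.1 -0.4] w 0.0596
959 0.12086183029524958 ((566.3067626953125, 72.21849060058594), (55.45695877075195, 13.871332168579102), 89.3242416381836)
turn [-0.09  0.07 -0.41] shift [ 0.158 -0.123 15.192] rows>= 2.4
```

View pics/w10.png

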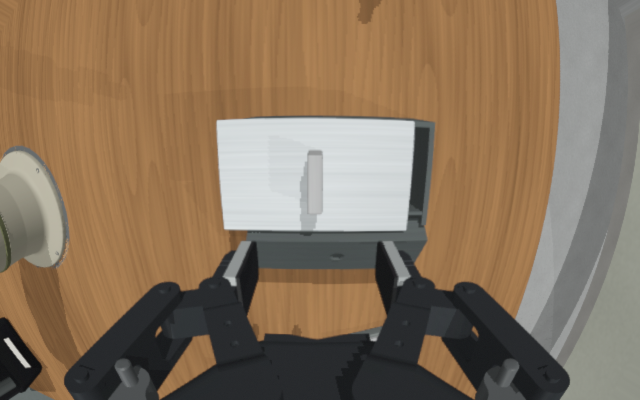

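The handle shows at (315,182), and depth puts it at (0.5665, 0.072), z top 0.121. I'll descend and grip.

Request:
move_arm([
  [0, 0, 0, 0.2, -0.2, 5, 0.7],
  [0, 0, 0, 0.2, -0.2, 10, 0.7],
  [0, 0, 0, 0.2, -0.2, 13.5, 0.7],
  [0, 0, 0, 0.2, -0.2, 15, 0.7],
  [0, 0, 0, 0.2, -0.2, 15, 0.7],
  [0, 0, 0, 0.2, -0.2, 15, 0],
  [0, 0, 0, 0.2, -0.2, 15, 0],
  [0, 0, 0, 0.2, -0.2, 15, 0],
  [0, 0, 0, 0.2, -0.2, 15, 0],
], newtons=25)

```text
t: 14.58
tool_pos: [0.5673, 0.0736, 0.1008]
ee_rot: [3.14, 0.0, 1.565]
force: [-0.9, -0.0, 6.4]
width: 0.0136
```

Request:
move_arm([
  [0, 0, 0, 0, -0.7, 0, 0],
  [0, 0, 0, 0, -1.7, 0, 0],
  [0, 0, 0, 0, -2.7, 0, 0],
  [0, 0, 0, 0, -3.7, 0, 0],
  [0, 0, 0, 0, -4.6, 0, 0],
  [0, 0, 0, 0, -5.4, 0, 0],
  [0, 0, 0, 0, -5.9, 0, 0],
  [0, 0, 0, 0, -5.9, 0, 0],
])

```text
t: 15.58
tool_pos: [0.5081, 0.0742, 0.1008]
ee_rot: [3.14, -0.0, 1.565]
force: [-1.2, 0.4, 8.7]
width: 0.0136
```

Request:
move_arm([
  [0, 0, 0, 0, -0.2, -0.2, 0],
  [0, 0, 0, 0, -0.4, -0.2, 0],
  [0, 0, 0, 0, -0.5, -0.2, 0],
  [0, 0, 0, 0, -0.5, -0.2, 0],
])

```text
t: 16.08
tool_pos: [0.5066, 0.0743, 0.1013]
ee_rot: [3.136, -0.003, 1.564]
force: [15.7, -0.9, -24.9]
width: 0.0135
```

The lid is against its stop, with 15.7 N of resistance. I'll ease off and open the fingers.

Request:
move_arm([
  [0, 0, 0, 0, 0.2, 0.15, 0],
  [0, 0, 0, 0, 0.3, 0.15, 0],
  [0, 0, 0, 0, 0.3, 0.15, 0.3],
  [0, 0, 0, 0, 0.3, 0.15, 0.5],
  [0, 0, 0, 0, 0.3, 0.1, 0.5],
  [0, 0, 0, 0, 0.3, -2, 0.5],
  [0, 0, 0, 0, 0.3, -7, 0.5],
  [0, 0, 0, 0, 0.3, -13, 0.5],
  [0, 0, 0, 0, 0.3, -16, 0.5],
  [0, 0, 0, 0, 0.3, -16, 0.5],
])

```text
t: 17.32
tool_pos: [0.5068, 0.0741, 0.264]
ee_rot: [3.137, -0.0, 1.565]
force: [-0.6, -0.3, -0.8]
width: 0.0429
```

Run:
```python
from look import *
s,c=look("w11");W=wcloud(c,s);x,y,z=W[...,0],W[...,1],W[...,2];near=(abs(x-.507)<.06)&(abs(y-.07)<.05)
p=W[near&(z>.112)&(z<.13)];print(len(p),np.median(p[:,2]),cv2.minAreaRect((p[:,:2]*1000).astype(np.float32)))
s,c=look("sc11","scene");s,c=look("tp11","top")
```

```text
t 17.32 [0.5068 0.0741 0.264 ] [ 1.7974e+02 -2.0000e-02  8.9670e+01] F [-0.6 -0.3 -0.8] w 0.0429
875 0.12066573202586775 ((506.1637268066406, 73.00284576416016), (55.80926513671875, 14.2477388381958), 89.25493621826172)
t 17.38 [0.506  0.0737 0.2624] [1.799e+02 1.000e-02 8.967e+01] F [-0.9  0.4 -0.7] w 0.0425
t 17.43 [0.5055 0.0736 0.2614] [-1.7999e+02  2.0000e-02  8.9680e+01] F [ 0.8 -0.4 -1.4] w 0.0426
```

View pics/sc11.png

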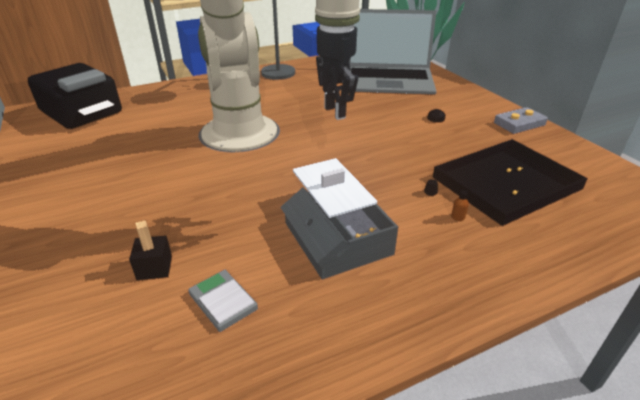

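View pics/w11.png

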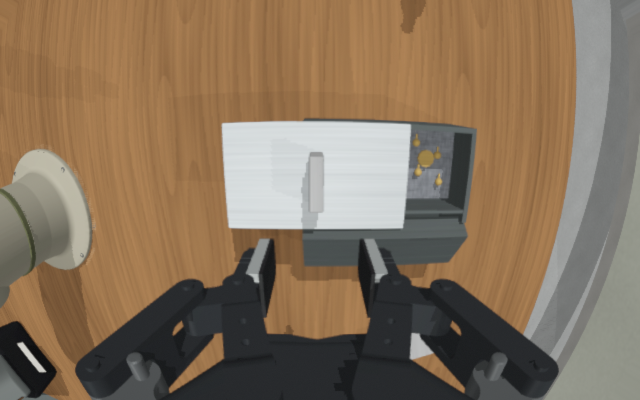

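The lid handle moved from 0.591 to 0.506 m, which is the full 85 mm. The dowel stands in its block, and the scale, bottle and loupe are at the same pixels as at the start.

```bash
python3 -c "
from cell import arm
print(arm.sign_off())"
```

```text
the job is handed in; nothing more can be done
None
```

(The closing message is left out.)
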